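# Click the saucepan's burner on to low

### The job

Switch on the burner that the saucepan stands on, at low: with a fingertip on the knurled dial straight in front of that burner, turn it clockwise by friction until it clicks into the next position, one click only, then take the hand away. Do not grip or squeeze the dial or force it down hard; leave the other dial off, and do not lift or shift the saucepan, the kettle, the salt shaker, the pepper mill or the mug.

Things in the scene. Friction and masses are not known exactly. Their poses are not given: they have to be found in the camera images.
- hob: Fixed steel double hob 360 (its x) by 560 (its y), 58 mm high, black glass top, aluminium control strip 85 mm deep along its -x edge, towards the robot. Origin: centre of its underside; x to its back, y to the robot's left. Burners (printed rings 168 mm wide) at x +68, y +140 (left) and -140 (right); each one's dial straight in front of it at x -133, same y. Yaw within 0.25 rad.
- dial_left_top (a point): Centre of the flat top of the left burner's dial, 86 mm above the counter: a knurled dark steel cylinder with upright axis, 51 mm in diameter, 22 mm high, its underside 6 mm above the hob. Site z is up, x along the white pointer line on the top, which points to the hob's back (+x) when off and turns with the dial.
- dial_right_top (a point): The same point of the right burner's dial, which is identical. Each dial also gives straight down on a spring: 4 N starts it moving, then 2 N per mm, to a stop 4 mm down (12 N); it springs back up, and pressing alone switches nothing.
- dial_left (a joint): Angle of the left dial, rad, growing clockwise from above. Three clicks: off 0, low 0.70, high 1.40 (three printed dots of growing size round the dial, off at its back); stops at -0.15 and 1.55. Springs pull it into the nearest click; the humps between lie midway, at 0.35 and 1.05. Turning takes up to about 0.035 N m. Starts off (within 0.06).
- dial_right (a joint): Angle of the right dial, the same. A light touch slips: a fingertip pressing the top with about 9 to 12 N (3 to 4 mm down), about 16 mm from the axis, carries the dial round.
- saucepan: Loose lidded steel saucepan, 166 mm over the lid, 103 mm high with a black lid knob up to 127 mm, and one straight black handle reaching 243 mm from its axis along its own x, roughly to the back of the hob. Origin: centre of its base. It stands on one of the two burners. Do not move.
- kettle: Loose steel kettle, 160 mm wide, black arched handle up to 171 mm high, spout along its own x, up to 118 mm from its axis. Origin: centre of its base. It stands on the other burner. Do not move.
- salt: Loose white salt shaker, 40 mm wide, 66 mm high, standing on the control strip about midway between the dials. Origin: centre of its base. Do not move.
- mill: Loose wooden pepper mill, 56 mm wide, 178 mm high, on the counter left of the hob. Origin: centre of its base. Do not move.
- mug: Loose white mug, 80 mm wide, 90 mm high, handle at its +y, right of the hob. Origin: centre of its base. Do not move.

How it is judged:
By the outcome, as a careful person would: the job done as asked, in the order asked, and still so for the second after the job is handed in, with the robot touching nothing.
It also fails if it takes over 35 s, if anything falls off the work surface, if the arm or the gripper's body presses on something with over 40 N, if the wrist force passes 120 N, or if a joint passes its speed limit or range.

### The arm

A 6-joint arm with a two-finger parallel gripper is mounted at the origin on the work surface. World frame = base frame: x ahead of the robot, y to its left, z up, the work surface at z = 0. Lengths are in mm, angles in degrees, forces in N, time in s.
With the tool pointing down it reaches from about 375 to 975 mm from the base axis. Payload 3.8 kg.
Tool frame: the origin (TCP) lies at the very end of the fingers, on their centre line; the grasp point (between the pads) lies 19 mm behind it (env.grasp_offset is the distance from the TCP to the grasp point, in mm); z points along the fingers, y is the line along which they close (so a half turn about z gives the same grasp; the last joint's range is limited). The gripper opens to 85 mm and grips with 20 to 120 N. Pads are 22 mm wide; open, the fingers measure 114 mm over their backs; the gripper's body (76 mm by 85 mm) begins 54 mm behind the grasp point. The pads swing forward as they close: fully open they stand 13 mm farther back than shut.
Start: joints at [-75.797, 15.12, 91.902, -0, 72.978, -2.114], TCP at [189.646, -647.806, 201.08] pointing down, gripper open.
Joint ranges: [-150.88, 150.88], [-54.13, 125.18], [17.81, 147.31], [-75.09, 255.09], [0, 152.58], [-146.25, 146.25]. Speed limits (degrees/s): [147.25, 147.25, 180, 180, 180, 180].

### API

Orientations are given as [roll, pitch, yaw] about the fixed x, y, z axes, in that order (R = Rz(yaw) Ry(pitch) Rx(roll)).
In Python, from workcell import env gives the robot as it stands.
- The arm moves only by the shell command python3 shift.py 'ROWS' [FORCE]. ROWS is a JSON list of rows, 1 to 20 of them, each written [opening, [dx, dy, dz], [rx, ry, rz]]: the finger opening in mm, then dx, dy, dz in mm, then a rotation vector rx, ry, rz in degrees; each row is the pose to reach, as a shift and turn from the pose commanded when the command began, along the tool's axes at that moment; what a row does not reach only later rows make up. A row lasts 1/8 s, in which the tool goes at most 62.5 mm and 10.7 degrees, less where a joint would pass 70% of its speed; a pose out of reach is approached as far as the arm can. The fingers move at their own pace and stop on an object; FORCE is the grip in N (left out, the last holds). Time passes only in rows, so rows that do not move let the fingers close. It prints the time, the measured TCP pose, the force, the opening and the grip force at its end. Input that does not fit is refused with a message, and nothing moves.
- env.read_state(): the state, without advancing time (a new reading comes with each control period).
- env.capture(name): name is "side" or "top"; returns the picture (420x560x3 uint8, red, green, blue); there is no depth.
- env.calibration(name): a dict with "intrinsics" (3x3 intrinsics, pixels), "cam_to_world" (4x4, takes a point from camera to world coordinates). Camera axes: x right, y up, looking along -z (the intrinsics and any distortion apply to the point x, -y, -z); pixel columns grow to the right and rows downward; lengths in mm; the calibration is good to about 2 mm. A picture is of the moment at which its call begins. calibration takes no time and is no camera call.
- env.hand_in(): hands the job in; it is judged then, once.
The state is a dict: "t": time; "joint_pos": joint angles; "qd": joint speeds; "joint_efforts": joint torques, N m; "eef_pos": TCP position; "tool_rot": TCP orientation; "force": force on the tool from outside, world axes, zero at the start; "wrist_torque": the same for the moment, N m; "gripper_width": finger opening in mm; "grip_force": force on a finger pad.
Only numpy, scipy, OpenCV 4.12 (cv2) and the standard library are available. Lean on these libraries where they do the work, as an engineer would, in place of code of your own. Each camera call takes 0.05 s, during which the arm holds its last target. There are 200 camera calls.

## Working session

There is one attempt and no reset: what is moved stays moved. The work goes in short steps, Python scripts to look and compute and a shell command to move; the robot and the scene stay as the last step left them, time stands still between calls to the robot, and variables do not carry over. Pictures are saved under pics/ and viewed, at most 10 in all, crops included, and the job is handed in when it is done.

```bash
mkdir -p pics; ls; python3 - <<'E'
from workcell import env
import cv2
for n in("side","top"):
    cv2.imwrite(f"pics/{n}0.png",env.capture(n)[:,:,::-1]); c=env.calibration(n); print(n,c)
s=env.read_state();print(s)
E
```

```text
pics
shift.py
workcell.py
side {'intrinsics': array([[446.33528254,   0.        , 282.91146355],
       [  0.        , 446.33528254, 212.16860774],
       [  0.        ,   0.        ,   1.        ]]), 'cam_to_world': array([[-6.96572043e-01,  3.85581071e-01, -6.05074067e-01,
        -1.91130643e+02],
       [-7.17070506e-01, -3.45398493e-01,  6.05400505e-01,
         7.92929367e+02],
       [ 2.44393040e-02,  8.55585834e-01,  5.17083747e-01,
         7.60231922e+02],
       [ 0.00000000e+00,  0.00000000e+00,  0.00000000e+00,
         1.00000000e+00]])}
top {'intrinsics': array([[391.0207964 ,   0.        , 282.63980103],
       [  0.        , 391.0207964 , 205.80861211],
       [  0.        ,   0.        ,   1.        ]]), 'cam_to_world': array([[-2.89012708e-02,  9.90228116e-01, -1.36429447e-01,
         4.30753193e+02],
       [-9.99554020e-01, -2.96561451e-02, -3.50340281e-03,
        -1.56180353e+00],
       [-7.51513945e-03,  1.36267350e-01,  9.90643595e-01,
         1.38303902e+03],
       [ 0.00000000e+00,  0.00000000e+00,  0.00000000e+00,
         1.00000000e+00]])}
{'t': 0.1, 'joint_pos': array([-7.57956859e+01,  1.51650851e+01,  9.19753837e+01,  7.91728014e-04,
        7.29776582e+01, -2.11568648e+00]), 'qd': array([ 0.00361121, -0.14040955, -0.12392888, -0.09085104,  0.02502385,
        0.01834672]), 'joint_efforts': array([ 2.73229552e-04, -5.16705251e+01, -3.68589914e+01, -1.68553333e-04,
        6.19393613e-03,  3.99511570e-07]), 'eef_pos': array([ 189.48094451, -647.08893007,  199.86531471]), 'tool_rot': array([-1.79881981e+02, -5.11697398e-03,  1.63197627e+01]), 'force': array([0.04109106, 0.10918129, 0.09564611]), 'wrist_torque': array([-0.00712049,  0.02413992,  0.0591368 ]), 'grip_force': 0.0, 'gripper_width': 85.41774922812499}
```

View pics/top0.png

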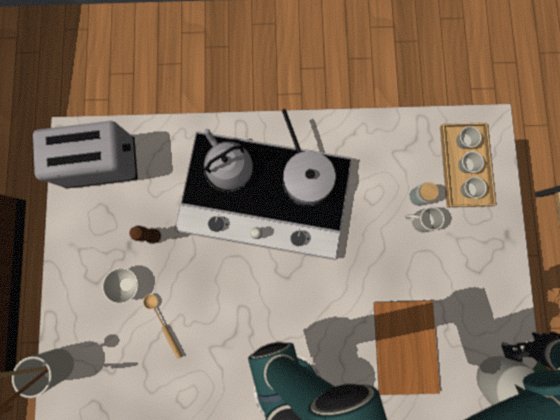

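View pics/side0.png

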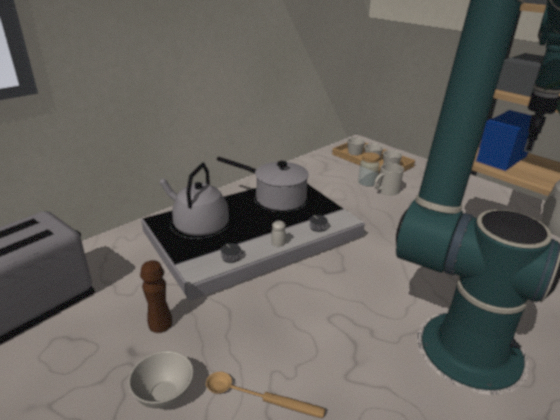

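The saucepan is on the right burner, with its dial at about (299,238) in top and (319,223) in side. The left dial is at (217,224) and the salt at (256,232) in top. Next I'll crop in closer.

```bash
cat > h.py <<'E'
import numpy as np
from workcell import env
def pix(n,P):
    c=env.calibration(n);T=c["cam_to_world"];p=(np.atleast_2d(P)-T[:3,3])@T[:3,:3];p=p*[1,-1,-1]
    q=p@c["intrinsics"].T;return q[:,:2]/q[:,2:]
def ray(n,uv):
    c=env.calibration(n);T=c["cam_to_world"];d=np.linalg.inv(c["intrinsics"])@[*uv,1];return T[:3,3],T[:3,:3]@(d*[1,-1,-1])
def atz(n,uv,z):
    o,d=ray(n,uv);return o+d*(z-o[2])/d[2]
E
python3 - <<'E'
from h import *
import cv2
t=cv2.imread("pics/top0.png");s=cv2.imread("pics/side0.png")
a=cv2.resize(t[205:265,170:350],(800,267),interpolation=cv2.INTER_CUBIC)
b=cv2.resize(s[200:267,200:380],(800,298),interpolation=cv2.INTER_CUBIC)
cv2.imwrite("pics/c1.png",cv2.convertScaleAbs(np.vstack([a,b]),alpha=1.3))
for n,uv,z in[("top",(299,238),86),("side",(319,221),86),("top",(217,224),86),("side",(231,250),86),("top",(256,231),124),("top",(196,133),58),("top",(351,158),58),("top",(337,257),58),("top",(179,232),58)]:print(n,uv,atz(n,uv,z).round(1))
E
```

```text
top (299, 238) [500.3 -48.   86. ]
side (319, 221) [494.6 -39.1  86. ]
top (217, 224) [554.8 223.4  86. ]
side (231, 250) [552.5 232.2  86. ]
top (256, 231) [524.8  91.1 124. ]
top (196, 133) [880.7 300.2  58. ]
top (351, 158) [ 773.7 -239.1   58. ]
top (337, 257) [ 434.4 -174.3   58. ]
top (179, 232) [534.  357.6  58. ]
```

View pics/c1.png

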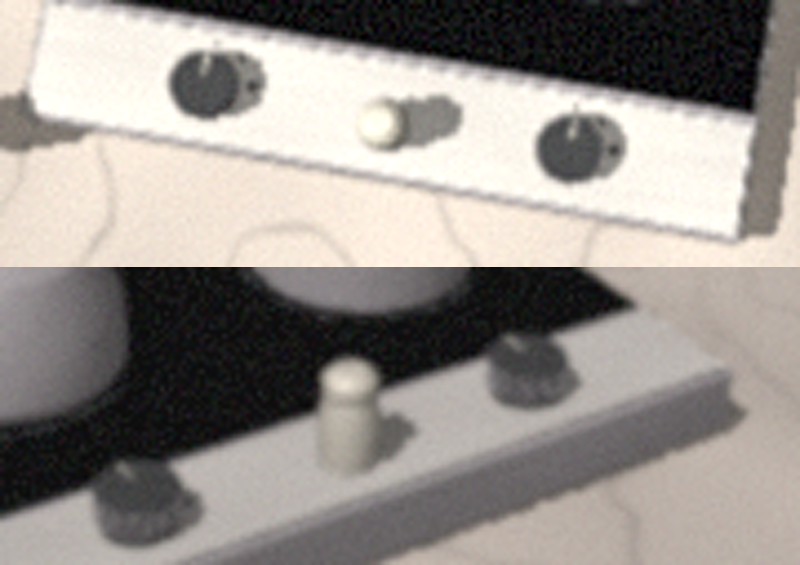

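```bash
python3 - <<'E'
from h import *
from scipy.optimize import least_squares
M=[("top",(298.9,238.1),(-133,-140,86)),("top",(216.1,223.6),(-133,140,86)),("side",(318.6,219.9),(-133,-140,86)),("side",(231,248.3),(-133,140,86)),
("top",(196,133),(180,280,58)),("top",(351,158),(180,-280,58)),("top",(337,257.5),(-180,-280,58)),("top",(179,231.5),(-180,280,58)),
("top",(339.9,230.2),(-95,-280,58)),("side",(341.8,208.6),(-95,-280,58))]
def W(p,m):
    c,s=np.cos(p[2]),np.sin(p[2]);return np.array([p[0]+c*m[0]-s*m[1],p[1]+s*m[0]+c*m[1],m[2]])
f=lambda p:np.ravel([pix(n,W(p,m))[0]-uv for n,uv,m in M])
r=least_squares(f,[640,70,-.19],loss="soft_l1")
print(r.x,np.degrees(r.x[2]));print(r.fun.reshape(-1,2).round(1))
for y in(-140,140):print("dial",W(r.x,(-133,y,86)),"burner",W(r.x,(68,y,58)))
E
```

```text
[ 6.60381731e+02  6.60428913e+01 -1.87768297e-01] -10.75833096563409
[[-0.3 -1.1]
 [-0.6  0.1]
 [-0.2 -1.1]
 [ 0.3  0.5]
 [-2.1 -2.3]
 [ 0.8 -3.2]
 [ 0.4  0.4]
 [-5.   0.1]
 [ 1.   2.7]
 [ 4.5 -0.1]]
dial [503.58607261 -46.66967027  86.        ] burner [701.05314912 -84.18971416  58.        ]
dial [555.85280043 228.40884428  86.        ] burner [753.31987694 190.88880038  58.        ]
```

```bash
python3 shift.py '[[0,[468,-474,0],[0,0,0]],[0,[468,-474,0],[0,0,0]],[0,[468,-474,0],[0,0,0]],[0,[468,-474,0],[0,0,0]],[0,[468,-474,0],[0,0,0]],[0,[468,-474,0],[0,0,0]],[0,[468,-474,0],[0,0,0]],[0,[468,-474,0],[0,0,0]],[0,[468,-474,0],[0,0,0]],[0,[468,-474,0],[0,0,0]],[0,[468,-474,0],[0,0,0]],[0,[468,-474,0],[0,0,0]],[0,[468,-474,50],[0,0,0]],[0,[468,-474,90],[0,0,0]],[0,[468,-474,90],[0,0,0]]]' 20
python3 - <<'E'
from h import *
import cv2
s=env.read_state();print(s["t"],s["eef_pos"],s["tool_rot"],s["force"],s["gripper_width"])
ims=[]
for n in("side","top"):
    I=env.capture(n)[:,:,::-1];cv2.imwrite(f"pics/{n}1.png",I)
    u,v=pix(n,s["eef_pos"])[0];print(n,u,v)
    x,y=(265,160) if n=="side" else (250,190)
    ims.append(cv2.resize(I[y:y+75,x:x+100],(400,300),interpolation=cv2.INTER_CUBIC))
cv2.imwrite("pics/c2.png",np.hstack(ims))
E
```

```text
t: 1.98
eef_pos: [501.3, -61.7, 107.2]
tool_rot: [-179.8, 0.5, 16.3]
force: [-0.1, 0.1, -0.7]
gripper_width: -0.1
grip_force: 0.0
1.975 [501.27089863 -61.70883769 107.23118232] [-179.79614489    0.4737117    16.26772738] [-0.0653191   0.14813671 -0.70240704] -0.11419424948242872
side 323.0496278220454 210.95310775843745
top 303.4210687644623 237.20578776154593
```

View pics/c2.png

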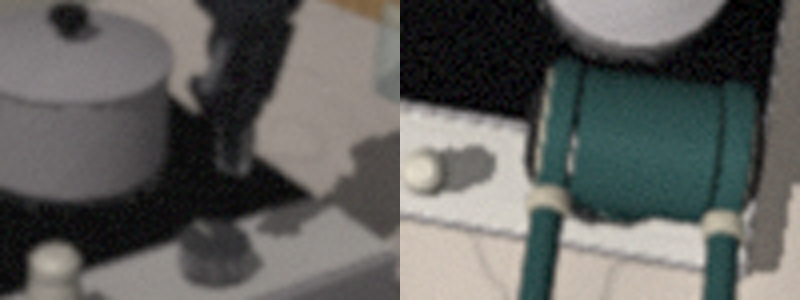

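```bash
python3 shift.py '[[0,[0,0,0],[0,0,0]],[0,[0,0,0],[0,0,0]]]'
python3 - <<'E'
from h import *
import cv2
s=env.read_state();print(s["t"],s["eef_pos"],s["tool_rot"],s["qd"].round(1))
I=env.capture("side")[:,:,::-1];cv2.imwrite("pics/side2.png",I)
print(pix("side",[s["eef_pos"],[501,-46,86]]))
A=cv2.convertScaleAbs(cv2.resize(I[180:235,285:358],(800,600),interpolation=cv2.INTER_CUBIC),alpha=1.8);k=800/73
def dot(P,c):
    u,v=pix("side",P)[0];cv2.circle(A,(int((u-285+.5)*k),int((v-180+.5)*k)),3,c,-1)
dot(s["eef_pos"],(0,0,255))
for a in np.arange(0,6.28,.4):dot([501+25.5*np.cos(a),-46+25.5*np.sin(a),86],(0,255,0))
cv2.imwrite("pics/c3.png",A)
E
```

```text
t: 2.33
eef_pos: [507.1, -61.9, 113.1]
tool_rot: [179.9, -0.2, 16.3]
force: [1.0, 0.2, -0.2]
gripper_width: -0.1
grip_force: 0.0
2.325 [507.10643377 -61.88289646 113.10216338] [179.90846702  -0.18079674  16.30046398] [ 0.2  0.3  0.6  0.1 -0.2  0. ]
[[321.70125432 208.38574091]
 [318.95071774 219.24727675]]
```

View pics/c3.png

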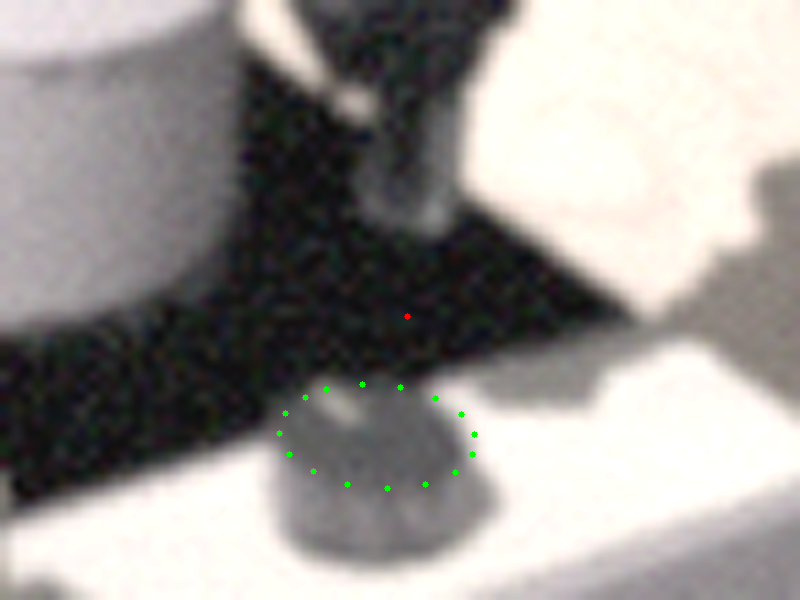

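The overlay at (501,-46) fits the dial. The visible fingertip sits about 8 px above the computed TCP, so I'll descend carefully on force.

```bash
python3 shift.py '[[0,[-1,0,12],[0,0,0]],[0,[-1,0,20],[0,0,0]],[0,[-1,0,20],[0,0,0]],[0,[-1,0,20],[0,0,0]],[0,[-1,0,20],[0,0,0]]]'
python3 - <<'E'
from h import *
import cv2
s=env.read_state();print(s["eef_pos"],s["force"])
I=env.capture("side")[:,:,::-1]
A=cv2.convertScaleAbs(cv2.resize(I[180:235,285:358],(800,600),interpolation=cv2.INTER_CUBIC),alpha=2.5);k=800/73
u,v=pix("side",s["eef_pos"])[0];cv2.circle(A,(int((u-285+.5)*k),int((v-180+.5)*k)),3,(0,0,255),-1)
cv2.imwrite("pics/c4.png",A)
E
```

```text
t: 3.0
eef_pos: [504.9, -61.7, 91.3]
tool_rot: [180.0, -0.0, 16.3]
force: [0.4, 0.4, 0.1]
gripper_width: 0.2
grip_force: 0.0
[504.91806793 -61.72315236  91.30286638] [0.36235322 0.41595846 0.0917673 ]
```

View pics/c4.png

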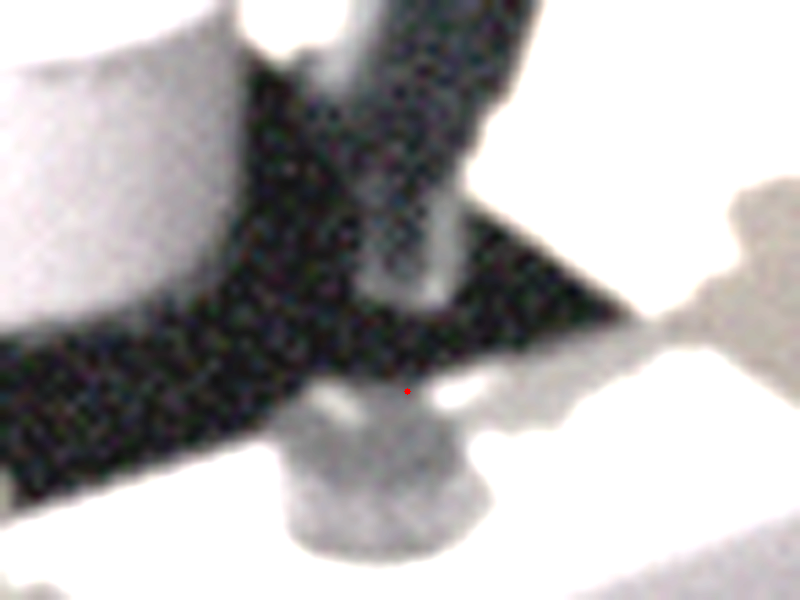

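```bash
python3 shift.py '[[0,[0,0,3],[0,0,0]],[0,[0,0,3],[0,0,0]],[0,[0,0,3],[0,0,0]]]';python3 shift.py '[[0,[0,0,2],[0,0,0]],[0,[0,0,2],[0,0,0]],[0,[0,0,2],[0,0,0]]]';python3 shift.py '[[0,[0,0,2],[0,0,0]],[0,[0,0,2],[0,0,0]],[0,[0,0,2],[0,0,0]]]'
```

```text
t: 3.42
eef_pos: [504.6, -61.7, 88.0]
tool_rot: [-180.0, 0.0, 16.3]
force: [0.4, 0.6, -0.1]
gripper_width: -0.6
grip_force: 0.0
t: 3.8
eef_pos: [504.6, -61.7, 86.0]
tool_rot: [-180.0, 0.0, 16.3]
force: [-0.0, 0.3, 0.9]
gripper_width: 0.2
grip_force: 0.0
t: 4.18
eef_pos: [504.6, -61.7, 84.0]
tool_rot: [-180.0, 0.0, 16.3]
force: [0.9, -0.4, 0.3]
gripper_width: -0.1
grip_force: 0.0
```

```bash
python3 - <<'E'
from h import *
import cv2
s=env.read_state();print(env.grasp_offset,s["eef_pos"],s["joint_pos"].round(2))
I=env.capture("side")[:,:,::-1]
A=cv2.convertScaleAbs(cv2.resize(I[140:260,250:410],(800,600),interpolation=cv2.INTER_CUBIC),alpha=2.2)
for d in(0,19,73):
    u,v=pix("side",s["eef_pos"]+[0,0,d])[0];cv2.circle(A,(int((u-250+.5)*5),int((v-140+.5)*5)),3,(0,0,255),-1)
cv2.imwrite("pics/c5.png",A)
E
```

```text
18.700000000000003 [504.61364534 -61.68449256  84.03037726] [ -9.78   3.17 118.82   0.    58.02  63.91]
```

View pics/c5.png

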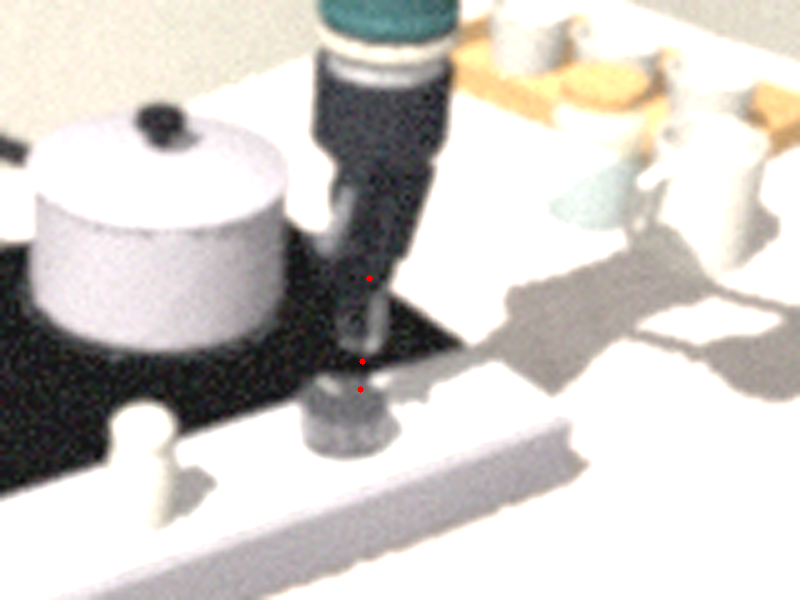

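The whole tool appears shifted up by about 7 px in the picture. I need to know whether the shift is vertical or horizontal, so I'll check the base and the top view.

```bash
python3 - <<'E'
from h import *
import cv2
print("origin side",pix("side",[[0,0,0]]))
s=env.read_state();p=s["eef_pos"]
I=env.capture("top")[:,:,::-1];S=cv2.imread("pics/side0.png")
A=cv2.convertScaleAbs(cv2.resize(I[150:300,230:350],(480,600),interpolation=cv2.INTER_CUBIC),alpha=1.3)
for z in(86,200,300):
    u,v=pix("top",[p[0],p[1],z])[0];cv2.circle(A,(int((u-229.5)*4),int((v-149.5)*4)),3,(0,0,255),-1)
B=cv2.resize(S[300:400,410:535],(320,256));
for a in np.arange(0,6.3,.3):
    for r,z in((75,0),(85,0),(95,0)):
        u,v=pix("side",[r*np.cos(a),r*np.sin(a),z])[0];cv2.circle(B,(int((u-410)*2.56),int((v-300)*2.56)),1,(0,0,255),-1)
C=np.zeros((600,800,3),np.uint8);C[:,:480]=A;C[:256,480:]=B
cv2.imwrite("pics/c6.png",C)
E
```

```text
origin side [[471.08457696 348.88283247]]
```

View pics/c6.png

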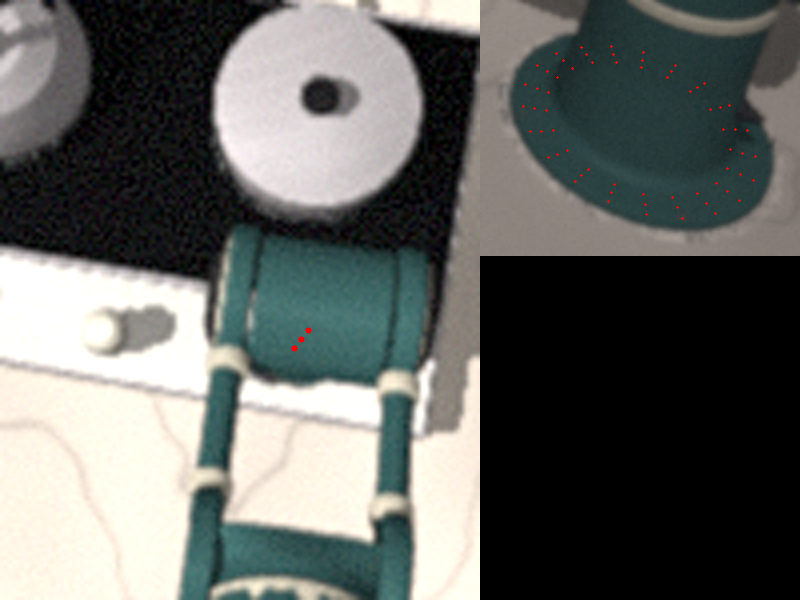

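```bash
python3 - <<'E'
from h import *
import cv2
a=atz("top",(255.95,232.4),124);b=atz("top",(269,230.9),58);L=(b-a)/66;print("light per mm",L)
for n,P in(("A",[504.6,-61.7,106]),("B",[526,-84,84])):
    P=np.array(P);sh=P+L*(P[2]-58);d=P+L*(P[2]-86)
    print(n,pix("side",P),"strip shadow",sh,(pix("side",sh)-[250,140])*5,"on dial",d)
print("start tcp top",pix("top",[[189.5,-647,200],[189.5,-647,270]]),"start side",pix("side",[189.5,-647,200]))
print("z300",pix("top",[504.6,-61.7,300]))
t=cv2.imread("pics/top0.png");A=cv2.resize(t[300:420,460:560],(400,480),interpolation=cv2.INTER_CUBIC)
for z in(200,273):
    u,v=pix("top",[189.5,-647,z])[0];cv2.circle(A,(int((u-459.5)*4),int((v-299.5)*4)),3,(0,0,255),-1)
s=cv2.imread("pics/side0.png");B=cv2.resize(s[60:180,460:560],(400,480),interpolation=cv2.INTER_CUBIC)
for z in(200,273):
    u,v=pix("side",[189.5,-647,z])[0];cv2.circle(B,(int((u-459.5)*4),int((v-59.5)*4)),3,(0,0,255),-1)
cv2.imwrite("pics/c7.png",cv2.convertScaleAbs(np.hstack([A,B]),alpha=1.8))
E
```

```text
light per mm [ 0.12844059 -0.59841093 -1.        ]
A [[322.14297501 210.87619319]] strip shadow [510.76514832 -90.42372486  58.        ] [[379.42995234 403.15012802]] on dial [507.1688118  -73.66821869  86.        ]
B [[321.1995869  211.88758331]] strip shadow [529.33945534 -99.5586843   58.        ] [[366.09598232 385.42985051]] on dial [525.74311882 -82.80317813  86.        ]
start tcp top [[510.00718764 336.84798927]
 [524.58502    341.86658323]] start side [[524.62782331 159.32058121]]
z300 [[306.51638717 232.05345552]]
```

View pics/c7.png

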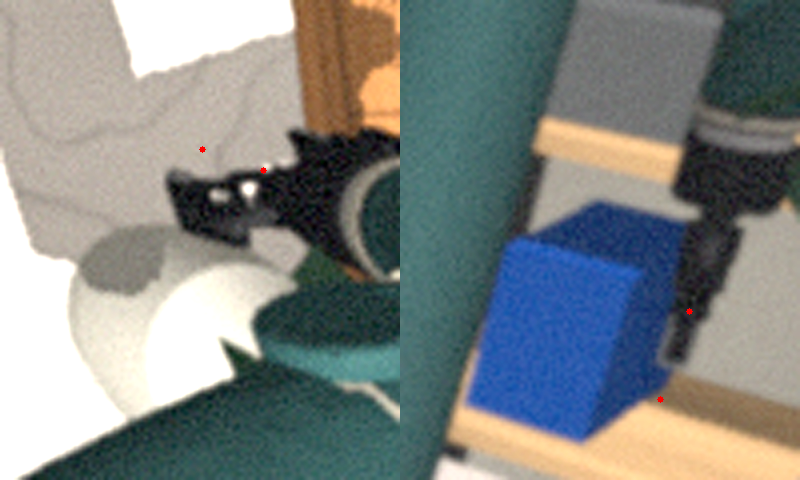

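Nothing has touched yet at z 84, where the dial top (86) should have been met. The pictures suggest the real tip is about 20 mm higher than reported, so I'll feel downward in small steps. The dial's spring and the rigid strip will feel different.

```bash
python3 shift.py '[[0,[0,0,4],[0,0,0]],[0,[0,0,8],[0,0,0]],[0,[0,0,8],[0,0,0]]]'|sed -n '1,2p;4p';python3 shift.py '[[0,[0,0,4],[0,0,0]],[0,[0,0,4],[0,0,0]],[0,[0,0,4],[0,0,0]]]'|sed -n '1,2p;4p'; python3 shift.py '[[0,[0,0,2],[0,0,0]],[0,[0,0,2],[0,0,0]]]'|sed -n '1,2p;4p'
```

```text
t: 4.65
eef_pos: [504.1, -61.6, 75.4]
force: [0.0, -0.3, 0.0]
t: 5.03
eef_pos: [504.7, -61.7, 72.1]
force: [1.0, -0.8, 0.2]
t: 5.28
eef_pos: [504.6, -61.7, 69.9]
force: [-0.2, 1.0, -0.8]
```

```bash
for i in 1 2 3; do python3 shift.py '[[0,[0,0,1.5],[0,0,0]],[0,[0,0,1.5],[0,0,0]]]'|sed -n '1,2p;4p'; done
python3 - <<'E'
from h import *
import cv2
s=env.read_state();print(s["force"])
I=env.capture("side");cv2.imwrite("pics/side8.png",I[:,:,::-1])
g=I.mean(2).astype(int)
print(pix("side",s["eef_pos"]))
for v in range(200,232):print(v,g[v,308:342:1])
E
```

```text
t: 5.52
eef_pos: [504.6, -61.7, 68.5]
force: [0.4, -0.1, 0.8]
t: 5.78
eef_pos: [504.5, -61.7, 66.9]
force: [-0.6, -0.0, 0.1]
t: 6.02
eef_pos: [504.5, -61.7, 65.4]
force: [-0.1, -0.1, 0.5]
[-0.1260349  -0.06450324  0.50599655]
[[321.18435097 222.85762059]]
200 [ 18  16  12  17  23  11  29  28  19  23  16  20  17  21  25  20  27  22
  19  17  27  31  47  71 100 115 129 133 137 139 141 137 139 139]
201 [ 21  14  14  13  15  16  10  19  30  23  20  27  15  23  25  19  25  22
  28  18  14  17  19  35  62  85 108 127 136 137 142 142 141 141]
202 [ 10  10  12  10  17  17  14  22  27  25  20  30  24  25  19  19  28  27
  26  20  20  20  17  17  29  45  75 102 127 135 141 142 140 139]
203 [ 14  17  23  19  17  11  14  14  14  23  25  19  25  16  25  28  25  24
  38  32  20  15  16  14  12  23  36  66  96 119 133 137 141 140]
204 [ 11  10  19  10  11  13  11  13  19  26  13  22  19  27  18  25  41  41
  41  34  21  10  16  10  12  19  11  29  55  86 106 128 136 140]
205 [ 15  14  11  12  18  15  14  10  10  26  32  22  23  24  18  28  48  51
  44  34  22  12  12  21  16  11  13  18  23  44  74
[... 2759 characters left out ...]
08  90  86  76  74  71  72  72  75  69  66  68  76  75  68  75
  78  79  84 102 123 139 141 145 143 141 143 145 144 144 144 143]
228 [145 136 115  90  76  76  73  70  71  76  76  73  68  68  72  74  72  73
  76  86 103 125 136 144 143 144 143 143 142 143 143 143 142 141]
229 [141 139 123 101  78  71  66  64  66  72  75  70  66  65  62  69  69  70
  84 103 123 136 142 141 142 142 142 142 143 142 141 137 137 131]
230 [142 141 139 121 102  87  73  71  71  69  69  66  65  63  63  70  74  96
 112 125 137 141 140 142 142 141 140 140 139 139 131 125 120 115]
231 [142 142 139 135 128 117 106  99  91  83  83  80  80  85  94 100 110 125
 134 139 141 140 143 140 142 141 138 131 130 123 116 110 111 111]
```

```bash
python3 - <<'E'
from h import *
import cv2
a=cv2.imread("pics/side8.png").mean(2);b=(cv2.imread("pics/side0.png").mean(2));c=cv2.imread("pics/side2.png").mean(2)
np.set_printoptions(linewidth=200)
print("now-start");print((a-b)[206:224,310:335].round().astype(int))
print("start");print(b[210:222,310:335].round().astype(int))
print("side2 finger");print(c[192:206,312:335].round().astype(int))
E
```

```text
now-start
[[  5   1   2   0  -3   1   4   8  15  20   0   4  15  27  38  47  32  27  -4   4  -8   7   4  -1   0]
 [ -1  12  -5   1  -4  -2   4  17  16  17   8  10  10  25  41  38  35  16   0   1  -2  -4   0  -2   0]
 [ -1  -7  -2   3  -3  -1   8  24  28  15   6   6   9  32  44  44  19  17   7   5   6  -2  -1  -9  -4]
 [  2   3  -4  -2 -10   3  12  26  20  22  13  10   6  35  41  42  30  15  -3  -1  -4  -2  -1  -4   5]
 [  9   9  -8  14  -2  -2  17  27  30  19  14  15  22  33  46  43  30   8   6   1  10   3  -6  -1 -14]
 [  0   2  10   1   1  -7  16  30  32  18  17   8  21  40  48  38  31  20   8   4  -6 -11 -26 -12 -25]
 [  9   3   0  -5   9  -5  15  24  36  21  26  22  26  44  51  50  30  13   0 -13 -22 -27 -27 -31 -40]
 [  0  -4  -1   7   0  -9  18  23  19  20  27  12  35  43  55  36  10   1 -12 -20 -35 -43 -46 -50 -53]
 [  0  11  -5   5   7   2   2   9  22  24  26  23  39  56  41  20   6 -19 -26 -40 -50 -56 -59 -61 -60]
 [ -3   9  -4  -1   4   3   0   0   4   4   7  14  23  27  22   4  -8 -27 -45 -55 -61 -60 -62 -62 -59]
 [  0   4   2  -3  -1   2   1   2  -1  -4  -1  -4  -3   3   
[... 2651 characters left out ...]
4  53  75 103 121 130 135 137 139]
 [ 11  19  19  12  25  28  42  49  45  47  45  59  76  66  41  30  37  59  89 109 124 134 136]
 [ 10  10  18  11  12  10  28  31  42  42  48  58  66  57  34  20  14  23  48  73  99 119 128]
 [ 11  15  10  12  12  15  10  20  25  23  31  39  46  37  18  17  20  16  18  39  63  87 109]
 [ 19  26  19  19  10  18  18  15  14  23  18  21  20  13  18  18  16  16  15  20  28  47  74]
 [ 19  11  11  19  10  11  11  12  10  15  18  16  17  10  13  11  13  10  16  14  12  12  37]
 [ 11  11  20  15  15  10  22  17  11  10  14  13  17  10  10  10  14  16  12  16  10  16  18]
 [ 13  16  19  21  10  16  11  15  14  18  13  16  10  11  11  14  25  10  11  12  18  13  24]]
```

```bash
python3 - <<'E'
from h import *
import cv2
np.set_printoptions(linewidth=200)
a=cv2.imread("pics/side8.png").mean(2);b=cv2.imread("pics/side0.png").mean(2)
r=cv2.GaussianBlur(a-b,(3,3),0)
for col in range(328,352,2):
    c=r[205:240,col]; k=[i for i in range(34) if c[i]<-30<=c[i+1]]; u=[i for i in range(34) if c[i]>=-30>c[i+1]]
    for kk in k: 
        v=205+kk+(-30-c[kk])/(c[kk+1]-c[kk]); P=atz("side",(col,v),58);print(col,"low",round(v,1),P.round(1),"w",round(P[0]+.215*P[1],1))
# dial own shadow in top image for light check
for n,P in (("A",[504.6,-61.7,90]),("B",[526,-84,65])):
    for dx in(-11,11):
        c,s=np.cos(.2845),np.sin(.2845);Q=np.array(P)+[dx*c,dx*s,0];S=Q+np.array([.128,-.598,-1])*(Q[2]-58)
        print(n,dx,"tipcorner",pix("side",Q),"shadow",S.round(1),pix("side",S),"w",S[0]+.215*S[1])
E
```

```text
328 low 221.3 [504.  -92.1  58. ] w 484.2
330 low 222.1 [497.3 -93.4  58. ] w 477.2
332 low 221.9 [494.1 -98.7  58. ] w 472.9
334 low 219.5 [ 498.6 -113.1   58. ] w 474.2
336 low 218.0 [ 500.  -124.1   58. ] w 473.3
338 low 217.2 [ 499.3 -132.5   58. ] w 470.8
340 low 216.0 [ 499.4 -142.1   58. ] w 468.9
342 low 214.7 [ 500.3 -152.6   58. ] w 467.5
344 low 213.9 [ 499.  -160.7   58. ] w 464.5
346 low 214.0 [ 494.8 -165.1   58. ] w 459.3
348 low 213.8 [ 491.2 -170.2   58. ] w 454.6
350 low 213.5 [ 488.4 -176.4   58. ] w 450.5
A -11 tipcorner [[325.22700187 216.69926783]] shadow [498.1 -83.9  58. ] [[327.67299804 223.12665863]] w 480.0946342850465
A 11 tipcorner [[318.30642615 214.58753006]] shadow [519.3 -77.7  58. ] [[320.89615203 221.01988126]] w 502.5378857149536
B -11 tipcorner [[324.12448617 218.40242487]] shadow [516.3 -91.3  58. ] [[324.65887631 219.78343038]] w 496.7143842850464
B 11 tipcorner [[317.41648215 216.34167845]] shadow [537.5 -85.1  58. ] [[317.98088792 217.72366993]] w 519.1576357149536
```

The finger's shadow edge (w ≈ 477) agrees with a tip over the dial but higher than reported, and rules out the sideways offset. I'll keep feeling downward.

```bash
for i in 1 2 3; do python3 shift.py '[[0,[0,0,1.5],[0,0,0]],[0,[0,0,1.5],[0,0,0]]]'|sed -n '1,2p;4p'; done
```

```text
t: 6.32
eef_pos: [504.5, -61.7, 63.9]
force: [0.2, -0.3, -0.0]
t: 6.58
eef_pos: [504.5, -61.7, 62.4]
force: [0.1, 0.6, 1.3]
t: 6.82
eef_pos: [504.5, -61.7, 60.9]
force: [0.1, 0.3, 0.1]
```

```bash
python3 shift.py '[[0,[0,0,1.5],[0,0,0]],[0,[0,0,1.5],[0,0,0]]]'|sed -n '1,2p;4p'
cat > d.py <<'E'
from h import *
import cv2,sys
np.set_printoptions(linewidth=200)
I=env.capture("side");cv2.imwrite(sys.argv[1],I[:,:,::-1])
a=I.mean(2);b=cv2.imread("pics/side0.png").mean(2)
s=env.read_state();print(s["eef_pos"].round(1),s["force"].round(1))
print((a-b)[210:226,310:335].round().astype(int))
E
python3 d.py pics/side9.png
```

```text
[504.6 -61.7  59.5] [-1.   0.4 -0.4]
[[ 10   7 -11   4   3   2  10  21  21  15  13   2  22  32  42  46  32   3  12  -1   4  -3 -10   1 -14]
 [ 11  -3   4   2   3 -11  17  30  29  14   5   8   9  42  47  42  27  12   2   5   3  -9 -15 -17 -26]
 [  8  -3  -8  -4  -2  -7  11  27  30  13  12  15  24  40  43  46  29   8  -2 -18 -15 -32 -31 -34 -44]
 [  4  -4  -1  -6   8  -9  12  25  14   5  17   5  23  37  46  31  16  -2 -12 -20 -37 -42 -49 -52 -57]
 [ -5   2   0   1   3   4   2   8  13  18   8   8  24  38  27  10  -2 -16 -26 -38 -50 -55 -59 -61 -60]
 [  2   3   2   1   0  -1  -1   7   8   2   2   0  16  23  10  -9 -19 -37 -42 -57 -58 -60 -64 -60 -65]
 [  3  -1   3   3   3   3   2   8   2   5   2   1  11  20   9  -8 -27 -49 -59 -63 -61 -59 -63 -66 -60]
 [  6   3  -3   5   4   3   4   4   0  -5   4   6  10  16   6  -8 -33 -53 -61 -62 -63 -62 -63 -61 -62]
 [  5   2   2   1   3   0  -2   4  -1   4   4   0   3   5   4 -10 -28 -45 -63 -60 -60 -58 -64 -60 -56]
 [  6   3  -3   1   6   4   1   4   2   6  -4   1   0   5   2  -1 -18 -34 -56 -57 -60 -61 -62 -56 -41]
 [  2  -3  -1   2   3   4   0   4   7   1  -1   2   5  -2   1  -2 -10 -26 -43 -59 -62 -65 -59 -46 -21]
 [  3   2   3   2   7   1   3  -1   3   0  -1   6   2   6   0   2   2 -21 -43 -58 -58 -58 -54 -31 -10]
 [  3   4   2   5  -3   0   2   1  -6   3   0   3   1   5  -2   1   7 -10 -28 -51 -52 -47 -34 -13  -5]
 [  1   5   4  -2   2   1   4   6   3   2   0  -1   2   2   0   4   4   0  -7 -25 -31 -30 -10  -1   4]
 [  2   5   3   2  -2   7   0   1   3   0   1   3   5   2   2  -2   5   4  -4  -7  -5  -3   2   3   2]
 [  6   4   4   6   3   3   3   3   7   4   1   5   3   4   3   5   6   5   1   5   4   4   1   0   8]]
```

```bash
for i in 1 2 3; do python3 shift.py '[[0,[0,0,1],[0,0,0]],[0,[0,0,1],[0,0,0]]]'|sed -n '2p;4p'; done
```

```text
eef_pos: [504.6, -61.7, 58.5]
force: [0.1, -0.7, -0.2]
eef_pos: [504.6, -61.7, 57.5]
force: [-0.4, 0.0, -0.2]
eef_pos: [504.5, -61.7, 56.5]
force: [0.2, 0.5, -0.3]
```

```bash
for i in 1 2 3; do python3 shift.py '[[0,[0,0,1],[0,0,0]],[0,[0,0,1],[0,0,0]]]'|sed -n '2p;4p'; done; python3 d.py pics/side10.png
```

```text
eef_pos: [504.9, -61.7, 55.9]
force: [-0.8, -0.0, 1.4]
eef_pos: [505.0, -61.8, 55.1]
force: [-1.2, 0.5, 4.9]
eef_pos: [505.1, -61.8, 54.4]
force: [-1.7, 0.9, 6.5]
[505.1 -61.8  54.4] [-2.  -0.1  5.9]
[[  7   3  -3  10   7  -2   6  16  17   7  11   6  16  30  43  42  22   0   2   5   7   0  -9   0 -15]
 [  0   5   5  11  -1  -5  12  15  16   8   4   7   2  40  47  34  23  13  -5   2  -2 -11 -15 -12 -29]
 [  5  -2  -7  -5   7  -3  14  23  29  10   3  10  24  43  47  46  25   8  -4 -10 -14 -26 -28 -36 -41]
 [  3   6  -8  -3  -6  -6  12  32  23   6  12  -3  25  32  42  29  10  -3 -14 -20 -38 -38 -49 -55 -56]
 [ -5   6  -8  -3 -10  -3  -4  14  18  16  -6   5  16  29  14  -1  -8 -19 -26 -38 -50 -54 -59 -60 -57]
 [  8  -6 -10 -17 -20 -18  -7   2   0  -6  -5  -3   6   4 -14 -34 -37 -41 -47 -55 -60 -57 -66 -64 -60]
 [-11  -6 -10 -16 -17 -10  -7   0  -3  -4 -14 -15  -9  -1 -17 -36 -44 -50 -60 -61 -66 -58 -63 -63 -59]
 [  0  -4  -5  -1   3  -2   3  -1  -2  -5  -3  -6   6  22   2 -15 -37 -53 -60 -61 -64 -62 -61 -63 -59]
 [ -4   1   2  -1   8  10   7   4  -2   7  12   4  12  23  15  -2 -23 -45 -58 -62 -60 -60 -62 -58 -55]
 [  3   2   5  -1   9   4   9   4   0   3  -3   4   6  12  13   1 -13 -34 -55 -61 -60 -57 -59 -51 -41]
 [ -1   4   3  -1   2   3   7   5   1   1   2   6   4  -3   4   2  -4 -31 -48 -58 -58 -63 -50 -33 -14]
 [  2   1   7   0   6   2   2   0   3   2   2   1   4   2   2   0   1 -22 -48 -58 -59 -52 -41 -13  -2]
 [  2   1   1   3   1   4   7   1   3   2   2   5   3   6   0   0   6 -15 -31 -54 -55 -43 -19  -3   2]
 [  4   3  -1 -11  -4   4   6   6   7   0   0   4   5   3  -3   1   0   0 -10 -25 -43 -32  -7   5   2]
 [  3  -1   1  -2  -5   7   4  -2   3  -6   0   2   1   5   2  -3   1   4  -6 -12 -15 -10   0   5   6]
 [  1   2   2   4   3   2  -2   2   5  -3  -3   5   5   6   9   4   1   5   4   3  10   9   6   4   9]]
```

The tip is now springing the dial (about 6 N, and the dial's rim moves down in the image). I'll press a little deeper, then sweep.

```bash
python3 shift.py '[[0,[0,0,1.2],[0,0,0]],[0,[0,0,2.4],[0,0,0]],[0,[0,0,2.4],[0,0,0]]]'
```

```text
t: 9.05
eef_pos: [505.3, -61.8, 52.5]
tool_rot: [180.0, -0.1, 16.3]
force: [-3.6, 1.3, 9.7]
gripper_width: 0.2
grip_force: 5.1
```

```bash
python3 shift.py '[[0,[-1.4,-0.1,0.3],[0,0,5]],[0,[-2.8,-0.4,0.3],[0,0,10]],[0,[-4.1,-0.8,0.3],[0,0,15]],[0,[-5.4,-1.3,0.3],[0,0,20]]]'; python3 d.py pics/side11.png | head -1
```

```text
t: 9.55
eef_pos: [501.7, -62.5, 53.1]
tool_rot: [180.0, -0.3, -3.8]
force: [-0.1, 0.2, 9.9]
gripper_width: 0.3
grip_force: 4.7
[501.6 -62.5  53. ] [ 0.3 -0.3  9.7]
```

```bash
python3 shift.py '[[0,[-1.4,-0.1,0],[0,0,5]],[0,[-2.8,-0.4,0],[0,0,10]],[0,[-4.1,-0.8,0],[0,0,15]],[0,[-5.4,-1.3,0],[0,0,20]],[0,[-5.9,-1.5,0],[0,0,22]],[0,[-5.9,-1.5,0],[0,0,22]]]'; python3 shift.py '[[0,[0,0,-10],[0,0,0]],[0,[0,0,-40],[0,0,0]],[0,[0,0,-90],[0,0,0]],[0,[0,0,-100],[0,0,0]]]'
```

```text
t: 10.35
eef_pos: [495.4, -61.2, 52.9]
tool_rot: [180.0, -0.3, -25.7]
force: [-1.3, -2.5, 9.5]
gripper_width: -0.0
grip_force: 4.8
t: 10.85
eef_pos: [495.9, -60.4, 154.6]
tool_rot: [-179.9, -0.4, -25.7]
force: [0.8, 0.2, -0.1]
gripper_width: 0.0
grip_force: 0.0
```

```bash
python3 shift.py '[[0,[54,251,-40],[0,0,0]],[0,[54,251,-40],[0,0,0]],[0,[54,251,-40],[0,0,0]],[0,[54,251,-40],[0,0,0]],[0,[54,251,-40],[0,0,0]],[0,[54,251,-40],[0,0,0]],[0,[54,251,-40],[0,0,0]],[0,[54,251,-40],[0,0,0]]]'
python3 - <<'E'
from h import *
import cv2
t=env.capture("top")[:,:,::-1];s=env.capture("side")[:,:,::-1]
cv2.imwrite("pics/topF.png",t);cv2.imwrite("pics/sideF.png",s)
z=lambda I,x,y,w,h,W,H:cv2.convertScaleAbs(cv2.resize(I[y:y+h,x:x+w],(W,H),interpolation=cv2.INTER_CUBIC),alpha=1.6)
A=np.hstack([z(t,280,222,40,30,400,300),z(s,295,203,48,36,400,300)])
B=np.hstack([z(t,170,100,200,150,400,300),z(s,100,140,320,240,400,300)])
cv2.imwrite("pics/cF.png",np.vstack([A,B]))
E
```

```text
t: 11.85
eef_pos: [433.4, -308.0, 190.3]
tool_rot: [-180.0, 0.1, -25.6]
force: [-0.1, 0.6, -0.1]
gripper_width: -0.1
grip_force: 0.0
```

View pics/cF.png

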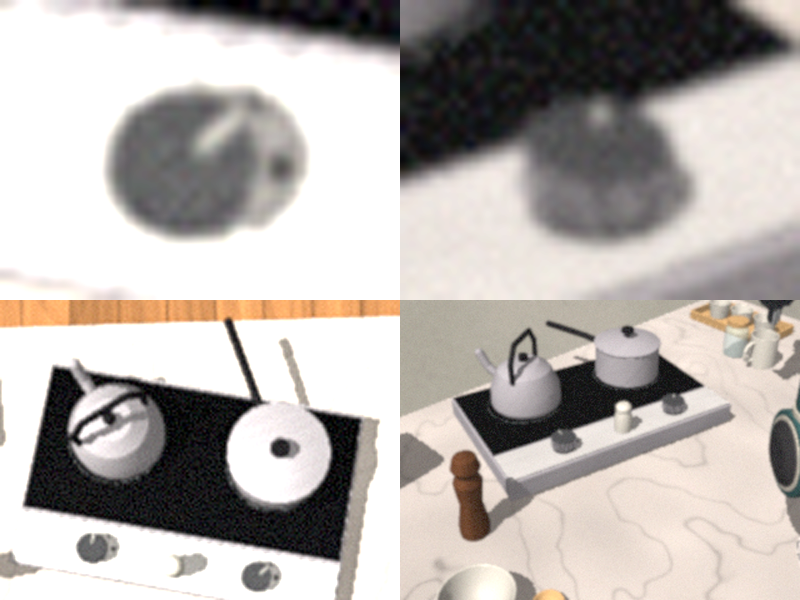

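The right dial's pointer runs from (197,152) to (243,112) in the crop, about 38–40° clockwise of off, which is the low click. The left dial still points to off, and the pots, salt and mill show no visible shift.

```bash
python3 -c "
from workcell import env
print(env.hand_in())"
```

```text
the job is handed in; nothing more can be done
None
```

The right burner, under the saucepan, is on low: its dial was turned one click clockwise with a fingertip at about 10 N. The hand is clear, the left dial is still off, nothing else looks moved in the last pictures, and the job was handed in at about 12 s.

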